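# Turn the wet goose to the lit lamp and lock the turntable

### The arm

A 6-joint arm with a two-finger parallel gripper is mounted at the origin on the work surface. World frame = base frame: x ahead of the robot, y to its left, z up, the work surface at z = 0. Lengths are in mm, angles in degrees, forces in N, time in s.
With the tool pointing down it reaches from about 300 to 850 mm from the base axis. Payload 4.2 kg.
Tool frame: the origin (TCP) lies midway between the tips of the shut fingers; the grasp point (between the pads) lies 19 mm behind it; z points along the fingers, x is the direction in which the jaws open and shut, and the axes are right-handed (so a half turn about z gives the same grasp; the last joint's range is limited). The gripper opens to 91 mm and grips with 3 to 60 N. Pads are 32 mm wide; open, the fingers measure 118 mm over their backs; the gripper's body (76 mm by 178 mm) begins 60 mm behind the grasp point.
Start: joints at [-66.692, 18.312, 89.639, -0, 72.044, -1.146], TCP at [238.032, -523.435, 213.976] pointing down, gripper open.
Joint ranges: [-177.97, 177.97], [-48.28, 115.42], [12.27, 149.76], [-77.06, 257.06], [2.81, 150.46], [-146.56, 146.56]. Speed limits (degrees/s): [147.25, 147.25, 180, 180, 180, 180].

### API

Orientations are given as [roll, pitch, yaw] about the fixed x, y, z axes, in that order (R = Rz(yaw) Ry(pitch) Rx(roll)).
In Python, from workcell import env gives the robot as it stands. The module is installed in compiled form; this text tells all that it offers.
- The arm moves only by the tool drive_tool, never from a script. Its argument "series" is a list of rows, each a list of 3 entries, a list of its own where there are three numbers: the closure, from 0 (fully open) to 1 (shut), then the shift along the tool's x, y, z in mm, then the turn, a rotation vector about the tool's x, y, z in rad. In form: [[gripper, [dx, dy, dz], [rx, ry, rz]], ...]. A call has exactly 5 rows; each row is the pose to reach, as a shift and turn from the pose commanded when the call began, along the tool's axes at that moment; what a row does not reach only later rows make up. A row lasts 1/10 s, in which the tool goes at most 50 mm and 8.59 degrees, less where a joint would pass 70% of its speed; a pose out of reach is approached as far as the arm can. A call with a gripper value outside its range is refused whole. The fingers move at their own pace and stop on an object; "squeeze" is the grip in N (left out, the last holds). Time passes only in rows, so rows that repeat a pose let the fingers close, or fill a call up. It gives the time, the measured TCP pose, the force and the opening at its end, in the units of the state.
- env.state(): the state, without advancing time (a new reading comes with each control period).
- env.grab_frame(name): name is "side" or "top" or "wrist"; returns a dict with "image" (480x640x3 uint8, red, green, blue), "K" (3x3 intrinsics, pixels), "origin" and "orientation" of the camera in the world. Camera axes: x right, y down, z forward; pixel columns grow to the right and rows downward; lengths in mm; the calibration is good to about 2 mm. A picture is of the moment at which its call begins. There is no depth.
- env.job_done(): hands the job in, once; it reports no verdict.
The state is a dict: "time_s": time; "qpos": joint angles; "qvel": joint speeds; "effort": joint torques, N m; "ee_pos": TCP position; "ee_rot": TCP orientation; "force": force on the tool from outside, world axes, zero at the start; "torque": the same for the moment, N m; "gripper_width": finger opening in mm.
Only numpy, scipy, OpenCV 4.12 (cv2) and the standard library are available. Lean on these libraries where they do the work, as an engineer would, in place of code of your own. Each camera call takes 0.05 s, during which the arm holds its last target.

### The job

The patina on the plaster goose is still wet, so never touch the goose. Turn its board until the goose looks at the one lantern that is lit, and lock the turntable in that slot: lift the red knob of the index bolt over its catch, let the bolt spring in, and settle the board by feel until the bolt is fully home and its handle has dropped. Leave the lanterns standing where they are.

Things in the scene. Friction and masses are not known exactly. Their poses are not given: they have to be found in the camera images.
- goose: green-patinated plaster goose on a white base, 130 mm long, 76 mm wide, 157 mm tall, fixed on the middle of the turntable's board and turning with it. Origin on the turning axis at the board's top face, 83 mm above the table; +x is where the beak points (beak tip 94 mm ahead of the axis, 135 mm above the board), z up
- board_mid (a point): middle of the square wooden board, on the turning axis at its top face; axes as the goose's. 210 mm square, sides along x and y, 22 mm thick (61 to 83 mm above the table), corners 148 mm from the axis. Turns either way without end; turned by pushing a side face near a corner: about 3 N there, some 6 N with the bolt pressing on the rim
- plate_mid (a point): middle of the aluminium index plate under the board, on the axis at its top face, 61 mm above the table; turns with the board. 280 mm across, 16 mm thick, with eight slots 20 mm wide in its rim, 45 degrees apart: near the middle of each side and near each corner of the board, but screwed on by eye, up to 5 degrees off, so they are found by feel
- stand: grey cast foot of the turntable, fixed. Origin on the turning axis at table height. Its bolt bed, 50 mm wide, 32 mm high, runs out along its own -y to 325 mm from the axis; the bolt slides on it in a steel barrel 36 mm thick (152 to 190 mm from the axis, top 71 mm above the table)
- bolt (a joint): travel of the index bolt outward, along the stand's -y (m): 0 home, 16 mm deep in a slot; about 0.0165 nose on the rim between slots; 0.026 drawn and hooked behind the catch (the start), clear of the rim; end 0.034. A spring pulls it home with 4 N (at 0) to 7 N. Its round 16 mm nose pops in when a slot comes within some 4 mm; the board then stops dead, with 2 mm play each way
- catch (a joint): lift of the bolt's hinged handle (rad): 0 dropped; falls by its weight (1.5 N at the knob). Hinge 67 mm inward of the knob, 53 mm above the table. A foot under it hooks behind an 8 mm long steel bump on the bed: the bolt cannot travel in until the knob is lifted 12 mm (0.17 rad). With the nose on the rim the foot rides on the bump (about 0.15 rad); it drops below 0.012 of bolt travel
- knob (a point): centre of the red ball knob, 28 mm across, on the handle's end: 262 mm from the turning axis with the bolt home, 288 mm when drawn; 92 mm above the table when dropped, on a thin stem, 31 mm above the top of the 18 mm wide handle bar
- lamp_lit: round battery work lantern, the one that is lit (diffuser glowing warm white); 96 mm across, 120 mm tall with its carrying loop, 0.9 kg, loose; black foot, cone-shaped 62 mm tall diffuser, small yellow cap. Origin at the centre of its underside
- lamp_off1: round battery work lantern, switched off (dark grey diffuser); 96 mm across, 120 mm tall with its carrying loop, 0.9 kg, loose; black foot, cone-shaped 62 mm tall diffuser, small yellow cap. Origin at the centre of its underside
- lamp_off2: round battery work lantern, switched off (dark grey diffuser); 96 mm across, 120 mm tall with its carrying loop, 0.9 kg, loose; black foot, cone-shaped 62 mm tall diffuser, small yellow cap. Origin at the centre of its underside
Not all that is in view belongs to the job. What is shaped like the lamp_lit but blue or purple is not meant.

How it is judged:
By the outcome, as a careful person would: the job done as asked, in the order asked, and still so for the second after the job is handed in, with the robot touching nothing.
It also fails if it takes over 72 s, if anything falls off the work surface, if the arm or the gripper's body presses on something with over 40 N, if the wrist force passes 120 N, or if a joint passes its speed limit or range.

## Working session

There is one attempt and no reset: what is moved stays moved. The work goes in short steps, Python scripts to look and compute and a tool call to move; the robot and the scene stay as the last step left them, time stands still between calls to the robot, and variables do not carry over. Pictures are saved under pics/ and viewed, and the job is handed in when it is done.

Besides the shell and the picture viewer there is one more tool, called after ">>>" as name([rows], argument=value, ...), one row to a line, values as JSON. drive_tool: Moves the arm, as the interface text tells. Its arguments: {"type":"object","properties":{"series":{"type":"array","items":{"type":"array"}},"squeeze":{"type":"number"}},"required":["series"]}

```bash
mkdir -p pics
cat > h.py <<'E'
import numpy as np,cv2
from workcell import env
def grab(n,tag):
    f=env.grab_frame(n);cv2.imwrite(f'pics/{tag}.png',cv2.cvtColor(f['image'],cv2.COLOR_RGB2BGR))
    np.savez(f'pics/{tag}.npz',**{k:np.array(v) for k,v in f.items()});return f
E
python3 - <<'E'
from h import *
for n in ["side","top","wrist"]:
    f=grab(n,n+"0");print(n,f['K'],f['origin'],f['orientation'])
print(env.state())
E
```

```text
side [[552.28951263   0.         317.9751008 ]
 [  0.         552.28951263 231.93796097]
 [  0.           0.           1.        ]] [499.96842639 996.16070518 786.78485473] [-128.23201108   -0.5140204  -177.90900573]
top [[621.01576722   0.         319.9488031 ]
 [  0.         621.01576722 240.51450397]
 [  0.           0.           1.        ]] [ 256.43401395   67.53962665 1466.66500308] [-168.77287267    0.34377982  -90.08774411]
wrist [[352.26568416   0.         319.46063978]
 [  0.         352.26568416 243.19665712]
 [  0.           0.           1.        ]] [ 301.15014019 -493.88372653  383.98811357] [ 1.65429952e+02  1.35325817e-01 -6.55710104e+01]
{'time_s': 0.15, 'qpos': array([-6.66907027e+01,  1.83431631e+01,  8.96890461e+01, -4.96501286e-04,
        7.20448208e+01, -1.14566667e+00]), 'qvel': array([ 0.10627684, -0.0482764 , -0.27209929, -0.03757328,  0.0720153 ,
       -0.05147901]), 'effort': array([ 1.27458829e-04, -4.12774122e+01, -2.32155758e+01,  7.27388682e-02,
        4.33508295e-02, -1.00803456e-04]), 'ee_pos': array([ 237.88934026, -523.07040551,  213.3229011 ]), 'ee_rot': array([-1.79998932e+02,  7.70239695e-02, -6.55448820e+01]), 'force': array([-0.09082006,  0.10496454,  0.52135233]), 'torque': array([0.05148715, 0.01248213, 0.01869824]), 'gripper_width': 91.22424066355302}
```

View pics/top0.png

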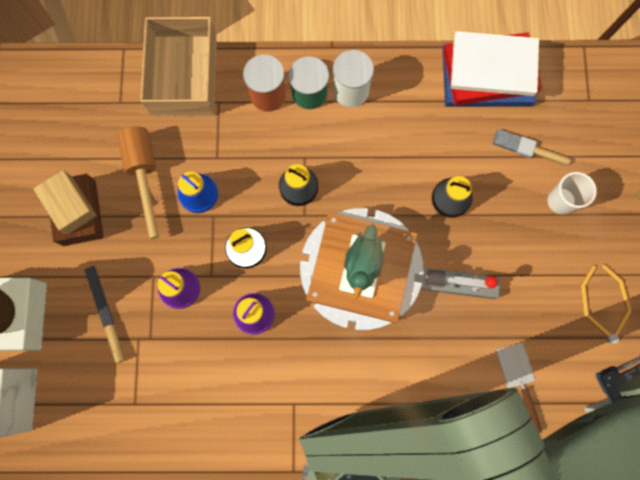

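View pics/side0.png

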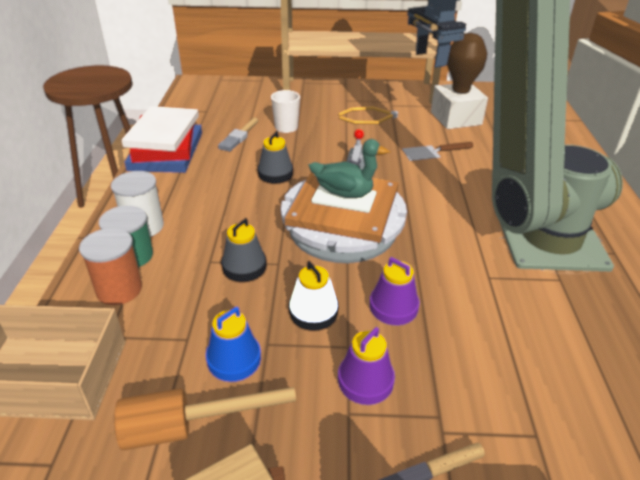

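View pics/wrist0.png

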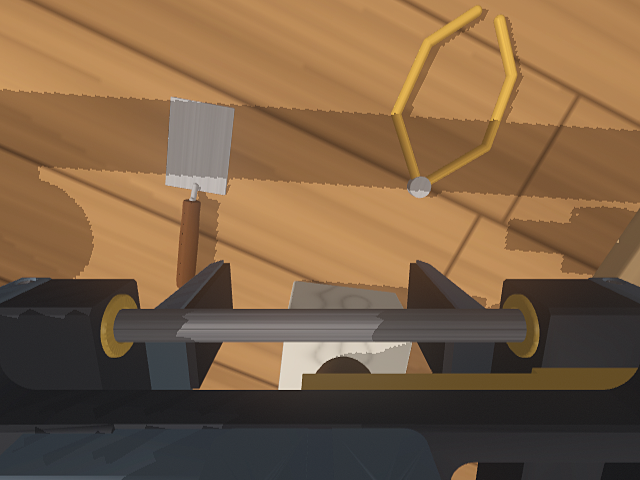

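The top view shows the table with the turntable at about (362,268), the goose's beak down towards the robot, the bolt knob at (491,282) and the lit lantern at (245,247). The off lanterns are at (298,185) and (453,197). Next I measure.

```bash
cat >> h.py <<'E'
from scipy.spatial.transform import Rotation as Ro
def load(tag):
    d=np.load(f'pics/{tag}.npz');return {k:d[k] for k in d}
def ray(f,uv):
    R=Ro.from_euler('xyz',f['orientation'],degrees=True).as_matrix()
    d=R@np.linalg.inv(f['K'])@np.array([uv[0],uv[1],1.]);return np.array(f['origin']),d
def onz(f,uv,z):
    o,d=ray(f,uv);return o+d*(z-o[2])/d[2]
def proj(f,p):
    R=Ro.from_euler('xyz',f['orientation'],degrees=True).as_matrix()
    c=f['K']@(R.T@(np.array(p)-f['origin']));return c[:2]/c[2]
def tri(f1,a,f2,b):
    o1,d1=ray(f1,a);o2,d2=ray(f2,b)
    s=np.linalg.lstsq(np.c_[d1,-d2],o2-o1,rcond=None)[0]
    p,q=o1+s[0]*d1,o2+s[1]*d2;return (p+q)/2,np.linalg.norm(p-q)
def crop(f,x0,y0,x1,y1,k,tag):
    im=cv2.cvtColor(f['image'][y0:y1,x0:x1],cv2.COLOR_RGB2BGR)
    cv2.imwrite(f'pics/{tag}.png',cv2.resize(im,None,fx=k,fy=k,interpolation=cv2.INTER_CUBIC))
E
python3 - <<'E'
from h import *
T=load('top0');S=load('side0')
crop(T,290,200,510,340,3.6,'t0c'); crop(S,260,110,420,270,3.7,'s0c')
for n,f in(('T',T),('S',S)):
    h=cv2.cvtColor(f['image'],cv2.COLOR_RGB2HSV)
    for nm,lo,hi in(('red',(0,190,120),(4,255,255)),('yellow',(22,200,120),(30,255,255)),('white',(0,0,235),(180,25,255))):
        m=cv2.inRange(h,lo,hi);k,l,st,c=cv2.connectedComponentsWithStats(m)
        for i in range(1,k):
            if st[i,4]>25: print(n,nm,st[i],c[i].round(1), onz(f,c[i],{'red':92,'yellow':95,'white':45}[nm]).round(0))
E
```

```text
T red [444  44   8  32 146] [448.3  55.8] [ 980. -233.   92.]
T red [453  90  51  14 352] [470.9  95.3] [ 878. -282.   92.]
T red [486 276  11  12  98] [491.  281.2] [ 436. -305.   92.]
T yellow [290 165  19  13 112] [300.2 169.5] [696. 121.  95.]
T yellow [286 171  22  17 211] [294.6 179.8] [671. 133.  95.]
T yellow [179 172  23  22 251] [190.3 183.1] [664. 373.  95.]
T yellow [447 177  24  23 345] [458.2 188.4] [ 649. -241.   95.]
T yellow [231 229  17  14 113] [237.3 234.6] [543. 262.  95.]
T yellow [233 238  19  14 166] [243.5 244.9] [519. 247.  95.]
T yellow [164 272  18  16 153] [173.9 278.2] [444. 401.  95.]
T yellow [159 281  22  14 131] [166.7 289. ] [420. 416.  95.]
T yellow [239 299  16  17 106] [244.  305.2] [383. 243.  95.]
T yellow [245 304  16  18 166] [254.  313.8] [365. 221.  95.]
T white [ 453   32   85   60 4349] [495.   61.7] [ 988. -358.   45.]
T white [375 212   9   7  32] [378.5 215.2] [599. -62.  45.]
T white [385 216  10   6  30] [388.8 218.4] [591. -86.  45.]
T white [301 223  23  68 577] [310.8 254.9] [505.  97.  45.]
T white [227 229  38  37 639] [248.  25
[... 394 characters left out ...]
S yellow [227 224  28  20 390] [241.  233.5] [680. 131.  95.]
S yellow [384 265  29  19 354] [396.3 274.2] [377. 238.  95.]
S yellow [299 266  30  23 454] [313.  277.2] [530. 253.  95.]
S yellow [212 311  33  27 478] [230.1 325.8] [662. 377.  95.]
S yellow [352 331  35  29 576] [369.2 346.5] [433. 411.  95.]
S white [  98    0   98  145 7069] [143.8  63.7] [1174. -870.   45.]
S white [458   0  36  34 823] [477.7  12.7] [ -119. -1540.    45.]
S white [277  91  16  13 133] [283.7  97. ] [ 660. -625.   45.]
S white [457  96  22   5  55] [467.1  98. ] [  83. -650.   45.]
S white [313 191  62  19 547] [345.3 200.6] [468. -67.  45.]
S white [ 291  280   46   42 1375] [313.5 302.8] [528. 269.  45.]
```

View pics/t0c.png

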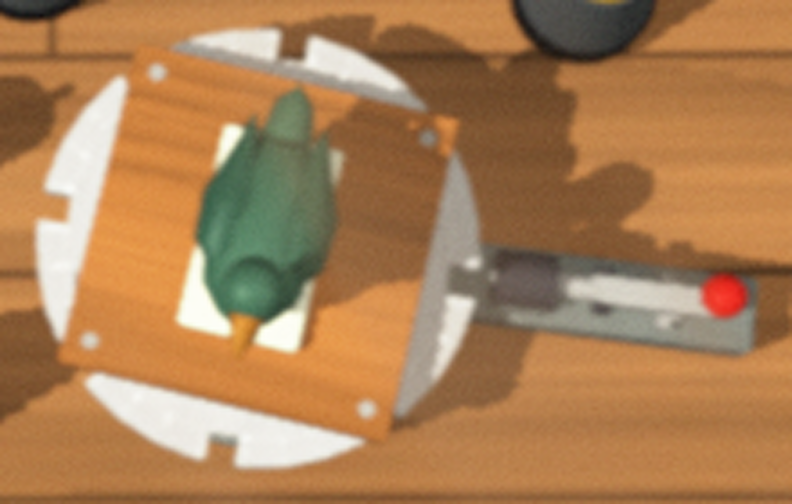

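View pics/s0c.png

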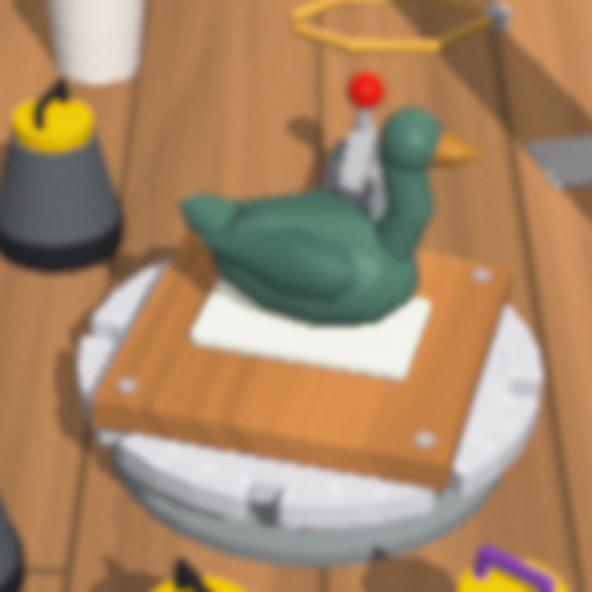

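The crops show the board corners at (140,48), (458,118), (385,440) and (62,360), and rim slots at (55,208), (220,452) and (293,45). The beak points down-left at (240,350).

Run:
```python
from h import *
T=load('top0');S=load('side0')
c=[(140,48),(458,118),(385,440),(62,360)]
P=np.array([onz(T,(290+a/3.6,200+b/3.6),83) for a,b in c]);print(P.round(1))
mid=P.mean(0);print('mid',mid.round(1),'sides',[np.linalg.norm(P[i]-P[i-1]).round(1) for i in range(4)])
sc=[(97,413),(440,480),(508,268),(175,238)]
Q=np.array([onz(S,(260+a/3.7,110+b/3.7),83) for a,b in sc]);print('side',Q.round(1),Q.mean(0).round(1))
a=lambda v:np.degrees(np.arctan2(v[1],v[0]))
print('heading', a(P[3]-P[0]), a(P[2]-P[1]), a(P[0]-P[1])+90,a(P[3]-P[2])+90)
bk=onz(T,(290+240/3.6,200+350/3.6),83+135);print('beak',bk,a(bk-mid),np.linalg.norm((bk-mid)[:2]))
for n,s in (('L',(55,208)),('B',(220,452)),('T',(293,45))):
    p=onz(T,(290+s[0]/3.6,200+s[1]/3.6),61);print(n,p.round(1),a(p-mid),np.linalg.norm((p-mid)[:2]))
k,e=tri(T,(491.,281.2),S,(358.5,133.6));print('knob',k,e,a(k-mid),np.linalg.norm((k-mid)[:2]))
# lamp lit diffuser: extents
l,e=tri(T,(240.9,240.7),S,(313,277.2));print('lampcap',l,e)
lamps={'lit':l,'off1':tri(T,(296.5,176.2),S,(241,233.5))[0],'off2':tri(T,(458.2,188.4),S,(274.2,143.2))[0],'purp':tri(T,(250.2,310.5),S,(396.3,274.2))[0]}
for n,v in lamps.items(): print(n,v.round(1),a(v-mid),np.linalg.norm((v-mid)[:2]))
```

```text
[[ 594.5   54.8   83. ]
 [ 548.4 -145.9   83. ]
 [ 346.4  -94.6   83. ]
 [ 396.   104.    83. ]]
mid [471.3 -20.4  83. ] sides [np.float64(204.6), np.float64(206.0), np.float64(208.5), np.float64(204.7)]
side [[ 594.4   71.3   83. ]
 [ 402.   122.7   83. ]
 [ 348.5  -91.9   83. ]
 [ 559.6 -116.4   83. ]] [476.1  -3.6  83. ]
heading 166.0941066237525 165.75961560828281 167.0676379764809 165.97722931487442
beak [387.74075525   0.92591047 218.        ] 165.6735388664775 86.27560417217313
L [495.2 109.3  61. ] 79.58861686595365 131.87820217910044
B [340.6   5.9  61. ] 168.6387128221938 133.39000650233203
T [601.6 -44.3  61. ] -10.375345470915457 132.45065325156511
knob [ 435.31190121 -304.26397948   94.18832922] 0.8610997211024428 -97.23256793139376 286.1178467772853
lampcap [529.3717807  253.3815816   95.33466026] 1.297827854646536
lit [529.4 253.4  95.3] 78.0321250146034 279.88790615935056
off1 [680.5 129.1  93.5] 35.56532393172815 257.09011342223533
off2 [ 649.9 -241.2   94.3] -51.02917859340037 283.962107789688
purp [373.9 229.9  87.6] 111.2687988849861 268.6279001794738
```

Run:
```python
from h import *
T=load('top0');S=load('side0')
P=[(594.5,54.8),(548.4,-145.9),(346.4,-94.6),(396,104)]
im=cv2.resize(cv2.cvtColor(S['image'][110:270,260:420],cv2.COLOR_RGB2BGR),None,fx=4,fy=4,interpolation=cv2.INTER_CUBIC)
def mk(p,c):
    u=(proj(S,p)-[260,110])*4;cv2.circle(im,tuple(int(v) for v in u),3,c,-1)
for p in P:mk((*p,83),(0,0,255))
for t in range(0,360,10):mk((471.3+140*np.cos(np.radians(t)),-20.4+140*np.sin(np.radians(t)),61),(255,0,0))
cv2.imwrite('pics/s0m.png',im)
im=cv2.resize(cv2.cvtColor(T['image'][200:340,290:510],cv2.COLOR_RGB2BGR),None,fx=3.6,fy=3.6,interpolation=cv2.INTER_CUBIC)
for t in range(0,360,10):
    u=(proj(T,(471.3+140*np.cos(np.radians(t)),-20.4+140*np.sin(np.radians(t)),61))-[290,200])*3.6;cv2.circle(im,tuple(int(v) for v in u),3,(255,0,0),-1)
cv2.imwrite('pics/t0m.png',im)
```

```text
(no output)
```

View pics/s0m.png

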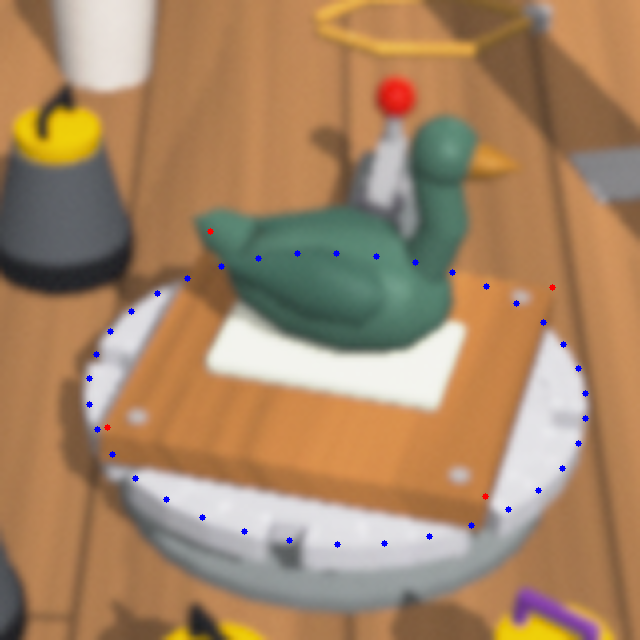

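View pics/t0m.png

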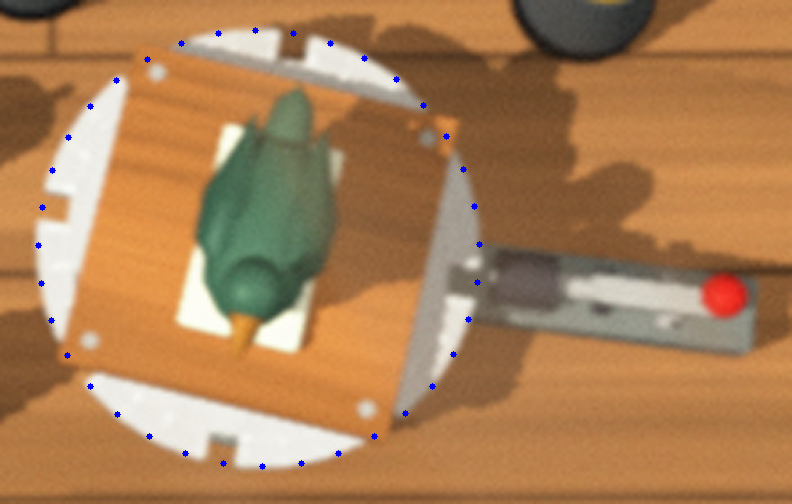

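The camera overlays agree to about 2 mm.

- **Axis:** about (471,-20).
- **Goose heading:** 166°.
- **Lit lantern bearing:** 78°.
- **Bolt bearing:** -97°.
- **Slot pattern:** heading + 3°, so the matching slot puts the goose at about 80°.

The board needs roughly 86° clockwise. I will push the board's -x face, behind the tail and away from the goose.

```bash
cat >> h.py <<'E'
MID=np.array([471.3,-20.0]);
def delta(p,yaw,rot=True):
    s=env.state();R=Ro.from_euler('xyz',s['ee_rot'],degrees=True)
    G=Ro.from_euler('xyz',[180,0,yaw],degrees=True)
    print('t',s['time_s'].__round__(2),'shift',R.inv().apply(np.array(p)-s['ee_pos']).round(1),'turn',(R.inv()*G).as_rotvec().round(3))
def bpt(h,x,y,z):
    a=np.radians(h);return [MID[0]+np.cos(a)*x-np.sin(a)*y,MID[1]+np.sin(a)*x+np.cos(a)*y,z]
E
python3 - <<'E'
from h import *
p=bpt(166.2,-145,88,214);print(p);delta(p,76.2)
E
```

```text
[np.float64(591.1235263199821), np.float64(-140.04716798094222), 214]
t 0.15 shift [-2.024e+02 -4.801e+02 -4.000e-01] turn [-2.000e-03  1.000e-03 -2.474e+00]
```

>>> drive_tool([
  [1,[-30,-40,0],[0,0,-0.14]],
  [1,[-50,-80,0],[0,0,-0.29]],
  [1,[-70,-120,0],[0,0,-0.43]],
  [1,[-85,-160,0],[0,0,-0.58]],
  [1,[-100,-200,0],[0,0,-0.72]],
], squeeze=10)

```text
time_s: 0.65
ee_pos: [379.4, -348.1, 213.9]
ee_rot: [180.0, 0.0, -24.0]
force: [0.6, -0.6, 0.6]
gripper_width: 53.8
```

```bash
python3 -c "
from h import *
delta(bpt(166.2,-145,88,214),76.2);print(env.state()['force'],env.state()['qpos'])"
```

```text
t 0.65 shift [ 1.089e+02 -2.761e+02 -1.000e-01] turn [ 0.     0.    -1.748]
[ 0.55299204 -0.56782556  0.59221926] [-4.38109781e+01  1.28999367e+01  9.72944803e+01 -4.36392943e-03
  6.98061664e+01 -1.98411902e+01]
```

>>> drive_tool([
  [1,[20,-35,0],[0,0,-0.145]],
  [1,[40,-70,0],[0,0,-0.29]],
  [1,[60,-105,0],[0,0,-0.435]],
  [1,[75,-140,0],[0,0,-0.58]],
  [1,[85,-175,0],[0,0,-0.725]],
])

```text
time_s: 1.15
ee_pos: [529.5, -223.9, 213.5]
ee_rot: [-180.0, 0.0, 17.6]
force: [-0.7, 0.1, 0.5]
gripper_width: 14.3
```

```bash
python3 -c "
from h import *
delta(bpt(166.2,-145,88,214),76.2)"
```

```text
t 1.15 shift [ 84.1 -61.3  -0.5] turn [-0.     0.    -1.023]
```

>>> drive_tool([
  [1,[20,-15,0],[0,0,-0.145]],
  [1,[40,-30,0],[0,0,-0.29]],
  [1,[60,-45,0],[0,0,-0.435]],
  [1,[75,-55,0],[0,0,-0.58]],
  [1,[84,-61,0],[0,0,-0.725]],
])

```text
time_s: 1.65
ee_pos: [590.9, -140.5, 213.4]
ee_rot: [-180.0, -0.0, 59.2]
force: [-0.2, -1.0, -0.3]
gripper_width: 0.7
```

>>> drive_tool([
  [1,[0,0,0],[0,0,-0.145]],
  [1,[0,0,0],[0,0,-0.298]],
  [1,[0,0,20],[0,0,-0.298]],
  [1,[0,0,40],[0,0,-0.298]],
  [1,[0,0,60],[0,0,-0.298]],
])

```text
time_s: 2.15
ee_pos: [590.1, -141.8, 153.1]
ee_rot: [-180.0, 0.0, 75.9]
force: [-0.2, -0.4, -0.5]
gripper_width: 0.9
```

```bash
python3 -c "
from h import *
f=grab('wrist','w1');f=grab('top','t1');crop(f,260,100,500,300,3.3,'t1c');delta(bpt(166.2,-145,88,75),76.2);print(env.state()['force'],env.state()['qpos'].round(1))"
```

```text
t 2.25 shift [ 2.   3.1 75.8] turn [-0.007  0.    -0.006]
[ 0.39638039 -0.66724987  0.33658471] [-14.6  23.7  90.8  -0.   65.9 -90.5]
```

View pics/t1c.png

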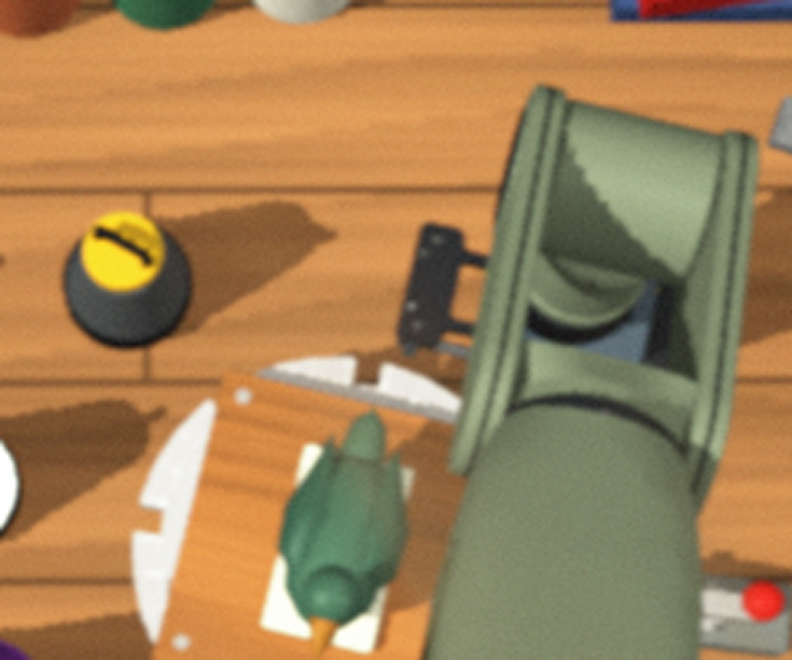

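View pics/w1.png

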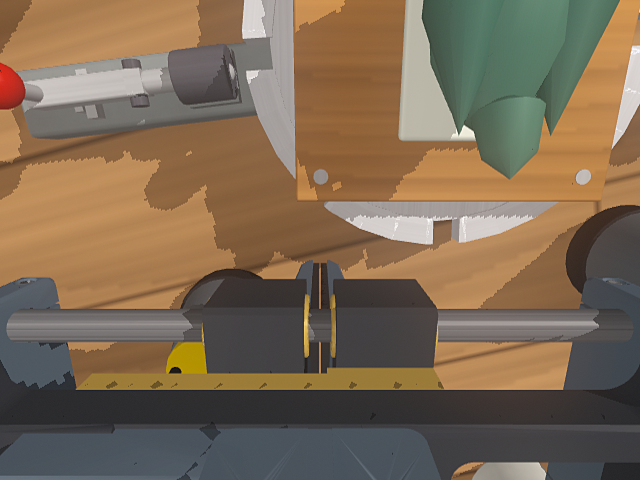

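The wrist view shows the board's -x face at row 200, its corner at (296,200), fingers at column 320, and a slot at (445,228). I'll check the heading and slot offset from it.

Run:
```python
from h import *
W=load('w1');crop(W,280,130,640,260,2.2,'w1c')
a=lambda v:np.degrees(np.arctan2(v[1],v[0]))
P=onz(W,(297,200),83);Q=onz(W,(608,200),83);E=onz(W,(295,20),83)
print(P,Q,np.linalg.norm(P-Q),'h from -x face',a(P-Q)-90, 'from y side',a(P-E)+180)
s=onz(W,(446,238),61);print(s,a(s[:2]-MID),np.linalg.norm(s[:2]-MID))
k=onz(W,(3,85),92);print(k)
```

```text
[ 547.71779992 -147.02345832   83.        ] [599.79101361  59.35097488  83.        ] 212.84272659426588 h from -x face -194.1614952023036 from y side 165.56337759762644
[606.34178722 -45.79021355  61.        ] -10.812123399809984 137.48243309959454
[ 435.18274393 -301.58695316   92.        ]
```

View pics/w1c.png

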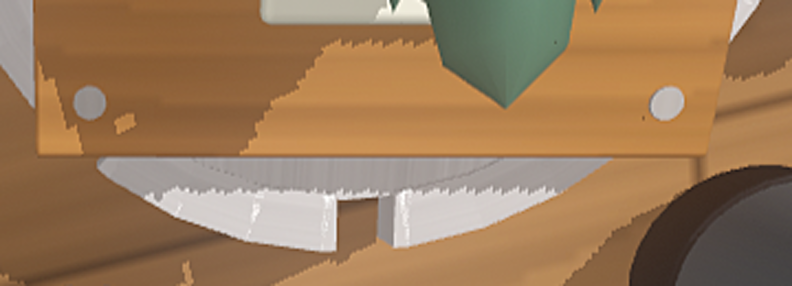

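>>> drive_tool([
  [1,[0,0,20],[0,0,0]],
  [1,[0,0,40],[0,0,0]],
  [1,[0,0,60],[0,0,0]],
  [1,[0,0,77],[0,0,0]],
  [1,[0,0,77],[0,0,0]],
])

```text
time_s: 2.75
ee_pos: [589.1, -141.6, 75.5]
ee_rot: [-179.8, 0.0, 75.9]
force: [-0.1, -0.4, -0.3]
gripper_width: 0.7
```

>>> drive_tool([
  [1,[0,-8,0],[0,0,0]],
  [1,[0,-16,0],[0,0,0]],
  [1,[0,-22,0],[0,0,0]],
  [1,[0,-25,0],[0,0,0]],
  [1,[0,-25,0],[0,0,0]],
])

```text
time_s: 3.25
ee_pos: [568.5, -137.8, 78.8]
ee_rot: [179.5, 0.1, 75.9]
force: [4.8, -5.2, -1.8]
gripper_width: 0.4
```

Run:
```python
from h import *
f=grab('wrist','w2');crop(f,260,130,460,330,3,'w2c')
f=grab('side','s2');crop(f,240,70,440,270,3,'s2c')
delta(bpt(166.2,-121,88,75),76.2)
c=np.array([88,-121.])
for n in (15,20):
  for i in range(1,6):
    t=np.radians(n*i/5);r=np.array([[np.cos(t),-np.sin(t)],[np.sin(t),np.cos(t)]]);print(n,(c-r@c).round(1),t.round(3))
```

```text
t 3.35 shift [ 3.2 -1.6  3.7] turn [ 0.008  0.002 -0.005]
15 [-6.2 -4.8] 0.052
15 [-12.2  -9.9] 0.105
15 [-17.8 -15.3] 0.157
15 [-23.2 -20.9] 0.209
15 [-28.3 -26.9] 0.262
20 [-8.2 -6.4] 0.07
20 [-16.  -13.4] 0.14
20 [-23.2 -20.9] 0.209
20 [-29.9 -28.9] 0.279
20 [-36.1 -37.4] 0.349
```

View pics/w2c.png

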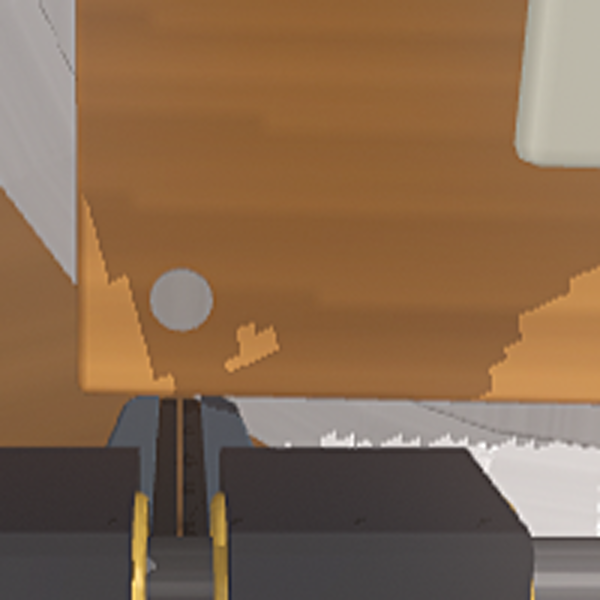

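View pics/s2c.png

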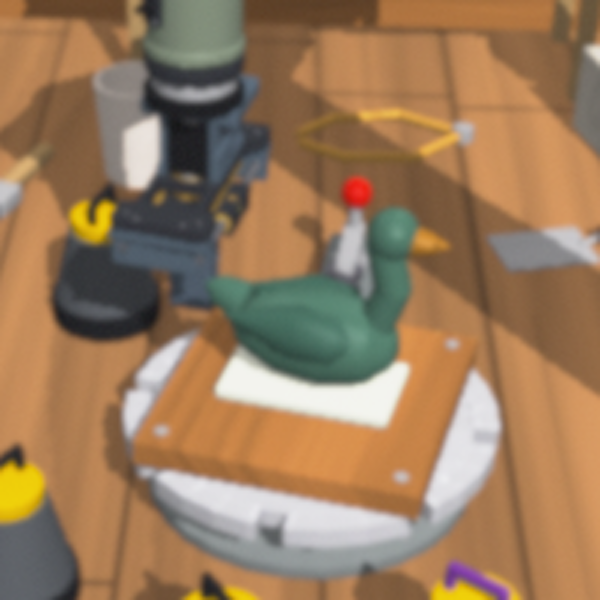

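The fingertips are touching the -x face near its corner at about 7 N, and the goose is clear. I push along the arc, slightly lower.

>>> drive_tool([
  [1,[-5,-4,3],[0,0,0.04]],
  [1,[-10,-8,3],[0,0,0.085]],
  [1,[-16,-13,3],[0,0,0.14]],
  [1,[-22,-20,3],[0,0,0.2]],
  [1,[-28,-27,3],[0,0,0.262]],
])

```text
time_s: 3.85
ee_pos: [535.4, -158.0, 76.0]
ee_rot: [179.5, -0.0, 60.7]
force: [2.4, -3.4, 1.7]
gripper_width: 0.4
```

```bash
python3 -c "
from h import *
f=grab('wrist','w3');cv2.imwrite('pics/w3s.png',cv2.imread('pics/w3.png'));print(env.state()['ee_pos'],env.state()['force'],env.state()['ee_rot'])"
```

```text
[ 533.14128118 -158.00005072   75.70139549] [-1.02241519 -1.19169265  0.85129471] [1.79725663e+02 2.47476447e-02 6.06041899e+01]
```

View pics/w3.png

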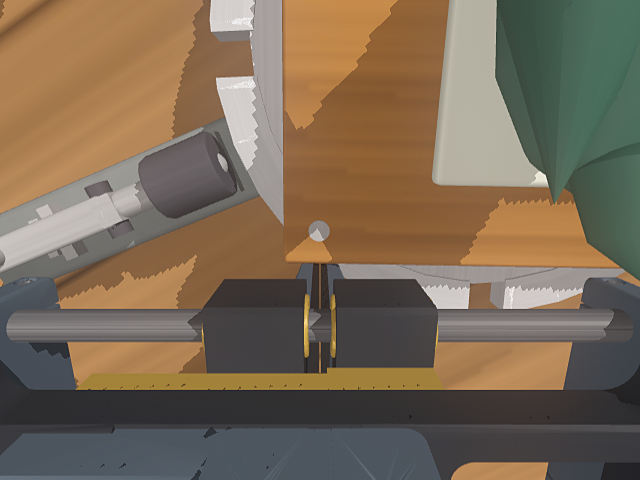

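>>> drive_tool([
  [1,[-7,-5,0],[0,0,0.06]],
  [1,[-15,-12,0],[0,0,0.13]],
  [1,[-23,-21,0],[0,0,0.209]],
  [1,[-30,-29,0],[0,0,0.279]],
  [1,[-36,-37,0],[0,0,0.349]],
])

```text
time_s: 4.4
ee_pos: [483.9, -170.1, 75.1]
ee_rot: [179.8, -0.1, 40.7]
force: [1.2, -0.7, 0.2]
gripper_width: 0.8
```

>>> drive_tool([
  [1,[-8,-6,0],[0,0,0.07]],
  [1,[-16,-13,0],[0,0,0.14]],
  [1,[-23,-21,0],[0,0,0.209]],
  [1,[-30,-29,0],[0,0,0.279]],
  [1,[-36,-37,0],[0,0,0.349]],
])

```text
time_s: 4.9
ee_pos: [432.1, -165.5, 74.9]
ee_rot: [179.9, -0.1, 20.7]
force: [2.2, -1.1, 0.2]
gripper_width: 0.6
```

```bash
python3 -c "
from h import *
f=grab('wrist','w4');f=grab('top','t4');crop(f,290,200,510,340,3.6,'t4c');print(env.state()['ee_pos'],env.state()['force'],env.state()['ee_rot'])"
```

```text
[ 430.40867918 -164.74068692   74.4673822 ] [ 0.38078627  0.15323327 -0.51870683] [-1.79962211e+02  2.79617503e-02  2.08923534e+01]
```

View pics/w4.png

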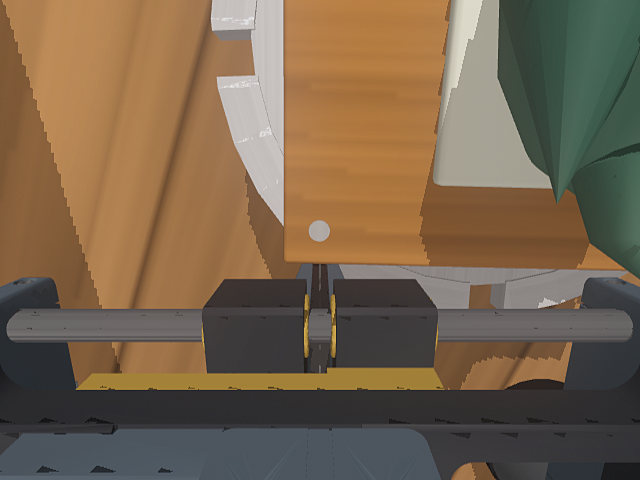

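View pics/t4.png

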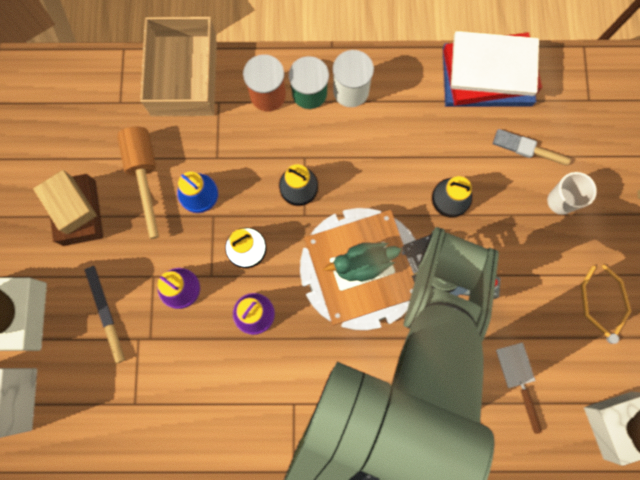

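The board is following cleanly: heading about 111°, beak now pointing left. One more arc brings it to about 89°.

>>> drive_tool([
  [1,[-8,-6,0],[0,0,0.07]],
  [1,[-17,-14,0],[0,0,0.15]],
  [1,[-26,-24,0],[0,0,0.235]],
  [1,[-33,-32,0],[0,0,0.31]],
  [1,[-38,-40,0],[0,0,0.37]],
])

```text
time_s: 5.5
ee_pos: [382.2, -141.9, 74.5]
ee_rot: [179.9, -0.1, -0.3]
force: [-0.4, -3.3, -0.1]
gripper_width: 0.6
```

>>> drive_tool([
  [1,[0,3,0],[0,0,0]],
  [1,[0,8,0],[0,0,0]],
  [1,[0,14,0],[0,0,0]],
  [1,[0,20,0],[0,0,0]],
  [1,[0,25,0],[0,0,0]],
])

```text
time_s: 6.0
ee_pos: [382.2, -167.3, 73.9]
ee_rot: [180.0, -0.0, -0.3]
force: [0.8, -0.3, -0.6]
gripper_width: 0.3
```

>>> drive_tool([
  [1,[0,10,-30],[0,0,0]],
  [1,[0,20,-60],[0,0,0]],
  [1,[0,25,-90],[0,0,0]],
  [1,[0,25,-120],[0,0,0]],
  [1,[0,25,-120],[0,0,0]],
])

```text
time_s: 6.5
ee_pos: [384.1, -193.3, 197.6]
ee_rot: [179.8, -0.4, -0.4]
force: [0.4, -0.5, -0.3]
gripper_width: 0.4
```

Run:
```python
from h import *
f=grab('top','t5');crop(f,290,200,510,340,3.6,'t5c');f=grab('wrist','w5')
print(env.state()['ee_pos'],env.state()['ee_rot'])
th=np.radians(-97.2);print(MID+288*np.array([np.cos(th),np.sin(th)]))
delta([435,-305,193],-7.2)
```

```text
[ 381.73403255 -191.82864569  194.03609599] [ 1.79977721e+02 -4.03159274e-02 -3.54276004e-01]
[ 435.20402873 -305.72903398]
t 6.6 shift [ 54.  112.8   1.1] turn [ 0.    -0.001  0.119]
```

View pics/t5c.png

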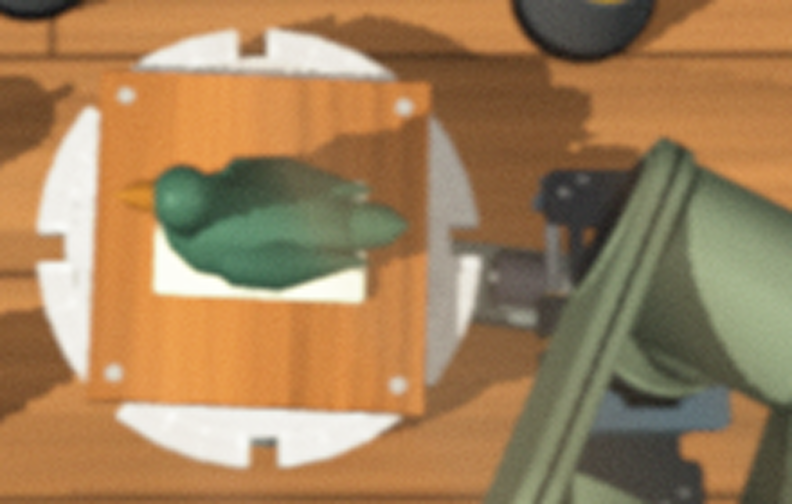

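View pics/w5.png

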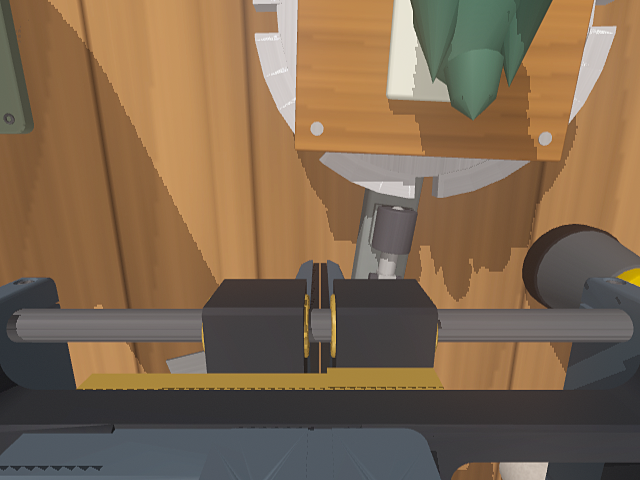

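Heading is about 88-89°, with the wanted slot about 20 mm short of the bolt. Now the knob, jaws across the bolt line.

>>> drive_tool([
  [0.3,[12,30,0],[0,0,0.03]],
  [0.3,[25,60,0],[0,0,0.06]],
  [0.3,[40,90,0],[0,0,0.09]],
  [0.3,[54,113,0],[0,0,0.119]],
  [0.3,[54,113,0],[0,0,0.119]],
])

```text
time_s: 7.1
ee_pos: [435.8, -307.0, 191.6]
ee_rot: [-180.0, 0.1, -7.3]
force: [-0.6, 1.5, -1.1]
gripper_width: 37.8
```

>>> drive_tool([
  [0.3,[0,0,20],[0,0,0]],
  [0.3,[0,0,40],[0,0,0]],
  [0.3,[0,0,55],[0,0,0]],
  [0.3,[0,0,60],[0,0,0]],
  [0.3,[0,0,60],[0,0,0]],
])

```text
time_s: 7.6
ee_pos: [434.0, -303.8, 132.6]
ee_rot: [-179.9, 0.2, -7.1]
force: [0.1, -0.5, 0.2]
gripper_width: 64.1
```

```bash
python3 -c "
from h import *
f=grab('wrist','w6');f=grab('side','s6');crop(f,260,20,460,220,3,'s6c');delta([435,-305,73],-7.2);print(env.state()['gripper_width'],env.state()['ee_pos'])"
```

```text
t 7.7 shift [-0.1  0.3 61.2] turn [ 0.    -0.     0.001]
63.9804561641244 [ 435.08657659 -304.69091511  134.19520474]
```

View pics/w6.png

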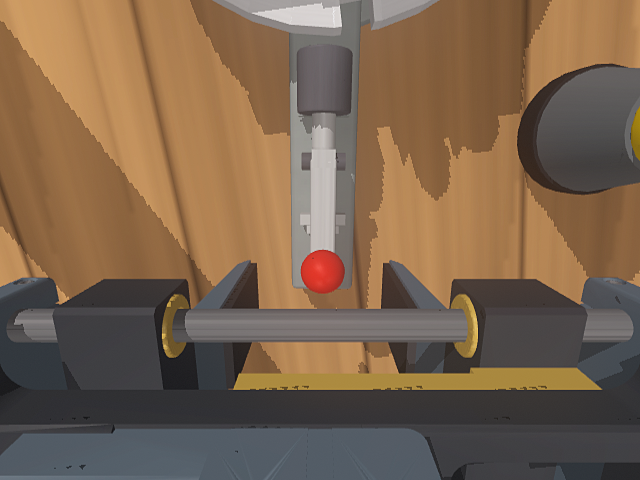

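View pics/s6c.png

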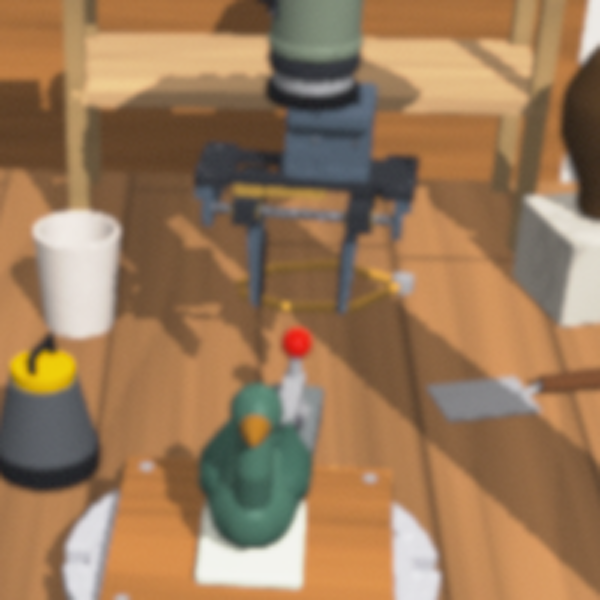

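```bash
python3 -c "
from h import *
W=load('w6');print(onz(W,(322,271.5),92))"
```

```text
[ 433.93077343 -306.40067061   92.        ]
```

>>> drive_tool([
  [0.3,[0,0,15],[0,0,0]],
  [0.3,[0,0,30],[0,0,0]],
  [0.3,[0,0,45],[0,0,0]],
  [0.3,[0,0,59],[0,0,0]],
  [0.3,[0,0,60],[0,0,0]],
])

```text
time_s: 8.2
ee_pos: [434.4, -304.3, 73.3]
ee_rot: [-179.9, 0.1, -7.1]
force: [-0.4, 0.6, -0.4]
gripper_width: 63.7
```

Knob is within 2 mm of the jaw centre, so I grip it gently.

>>> drive_tool([
  [0.85,[0,0,0],[0,0,0]],
  [0.85,[0,0,0],[0,0,0]],
  [0.85,[0,0,0],[0,0,0]],
  [0.85,[0,0,0],[0,0,0]],
  [0.85,[0,0,0],[0,0,0]],
], squeeze=15)

```text
time_s: 8.7
ee_pos: [435.4, -305.0, 74.4]
ee_rot: [180.0, -0.1, -7.2]
force: [2.0, -0.0, -0.6]
gripper_width: 26.7
```

>>> drive_tool([
  [0.85,[0,0,0],[0,0,0]],
  [0.85,[0,0,-4],[0,0,0]],
  [0.85,[0,0,-8],[0,0,0]],
  [0.85,[0,0,-12],[0,0,0]],
  [0.85,[0,-1,-16],[0,0,0]],
])

```text
time_s: 9.2
ee_pos: [435.7, -301.1, 88.6]
ee_rot: [-179.7, 0.0, -7.3]
force: [6.6, 7.7, -9.8]
gripper_width: 27.0
```

```bash
python3 -c "
from h import *
f=grab('wrist','w7');f=grab('side','s7');crop(f,260,20,460,220,3,'s7c');s=env.state();print(s['force'],s['gripper_width'],s['ee_pos'])"
```

```text
[ 5.40694274  6.74767633 -7.75192921] 26.884643983217746 [ 435.70094217 -301.23359475   88.83905246]
```

View pics/w7.png

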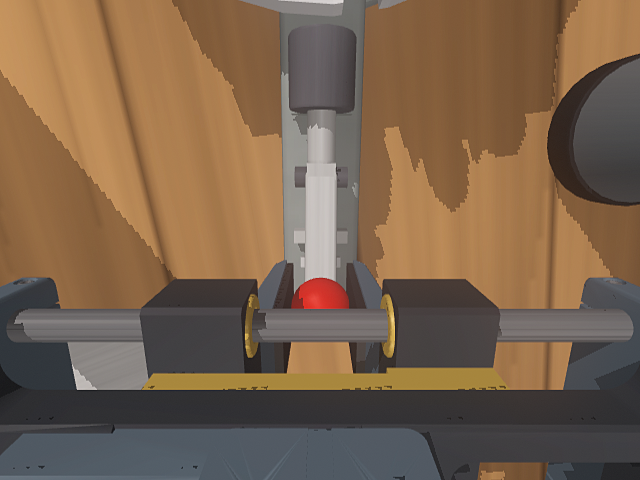

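The knob is lifted about 15 mm and the spring's pull shows as about +7 N inward. Now I follow it in until the nose meets the rim.

>>> drive_tool([
  [0.85,[0,-2,-1],[0,0,0]],
  [0.85,[0,-4,-1],[0,0,0]],
  [0.85,[0,-6,-1],[0,0,0]],
  [0.85,[0,-8,-1],[0,0,0]],
  [0.85,[0,-9,-1],[0,0,0]],
])

```text
time_s: 9.8
ee_pos: [436.9, -292.6, 89.6]
ee_rot: [-179.7, 0.0, -7.2]
force: [6.1, 5.1, -9.6]
gripper_width: 26.9
```

```bash
python3 -c "
from h import *
f=grab('wrist','w8');s=env.state();print(s['force'],s['gripper_width'],s['ee_pos'])"
```

```text
[ 6.91713361  5.34995843 -8.89348466] 26.991447115004252 [ 436.84029985 -292.43421742   89.5629341 ]
```

View pics/w8.png

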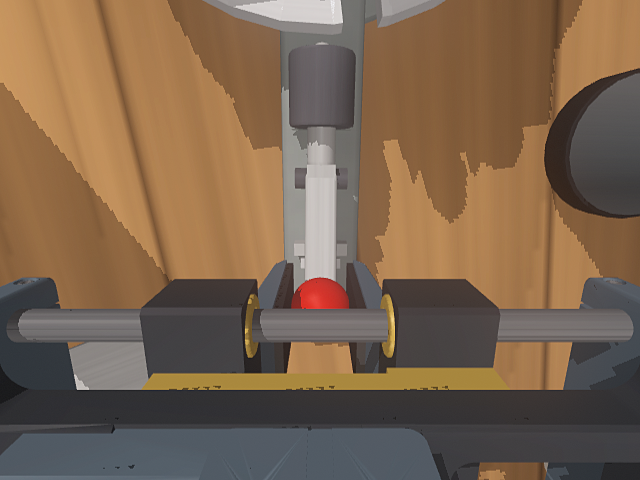

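Geometry check: the handle's lift arc itself takes about 11 mm of inward knob travel, so the bolt is still about drawn. I keep following in until the pull vanishes.

>>> drive_tool([
  [0.85,[0,-2,0],[0,0,0]],
  [0.85,[0,-4,0],[0,0,0]],
  [0.85,[0,-6,0],[0,0,0]],
  [0.85,[0,-7,0],[0,0,0]],
  [0.85,[0,-8,0],[0,0,0]],
])

```text
time_s: 10.35
ee_pos: [437.9, -285.4, 89.9]
ee_rot: [-179.8, -0.0, -7.2]
force: [4.7, 2.9, -5.6]
gripper_width: 26.7
```

```bash
python3 -c "
from h import *
f=grab('wrist','w9');s=env.state();print(s['force'],s['gripper_width'],s['ee_pos'])"
```

```text
[ 4.95265074  3.61282195 -7.03727021] 26.900544988358753 [ 437.8622653  -285.37606929   89.94986689]
```

View pics/w9.png

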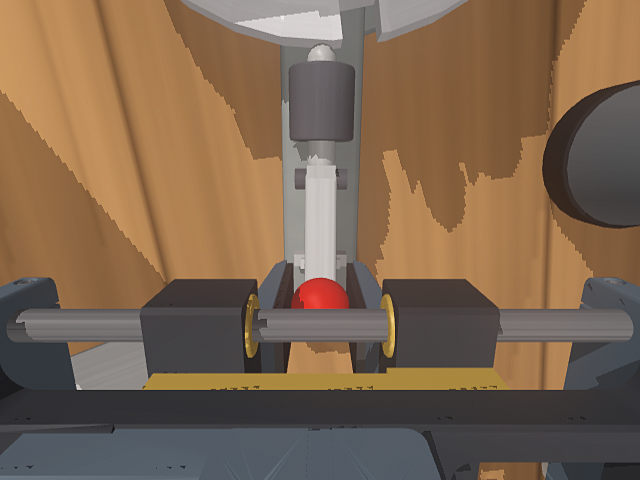

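The nose now protrudes at (320,55), a few mm off the rim. A bit further.

>>> drive_tool([
  [0.85,[0,-1,0],[0,0,0]],
  [0.85,[0,-2,0],[0,0,0]],
  [0.85,[0,-3,0],[0,0,0]],
  [0.85,[0,-4,0],[0,0,0]],
  [0.85,[0,-5,0],[0,0,0]],
])

```text
time_s: 10.9
ee_pos: [438.3, -283.2, 91.7]
ee_rot: [179.9, -0.1, -7.1]
force: [1.4, -4.2, 1.6]
gripper_width: 26.6
```

```bash
python3 -c "
from h import *
f=grab('wrist','w10');crop(f,200,0,440,340,1.7,'w10c');s=env.state();print(s['force'],s['gripper_width'],s['ee_pos'])"
```

```text
[ 2.29574082 -2.3819411  -0.46817265] 26.52862667818793 [ 438.30752972 -283.14397744   91.76373171]
```

View pics/w10c.png

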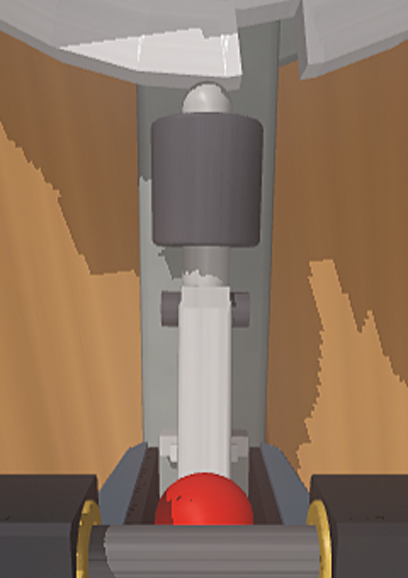

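The nose is on the rim (pull reversed to about -4 N). Release and rise.

>>> drive_tool([
  [0.3,[0,0,0],[0,0,0]],
  [0.3,[0,0,0],[0,0,0]],
  [0.3,[0,0,0],[0,0,0]],
  [0.3,[0,0,-5],[0,0,0]],
  [0.3,[0,2,-20],[0,0,0]],
])

```text
time_s: 11.45
ee_pos: [436.4, -283.0, 110.1]
ee_rot: [-179.9, 0.2, -7.2]
force: [-0.1, 1.0, 0.4]
gripper_width: 62.7
```

>>> drive_tool([
  [0.3,[0,0,-25],[0,0,0]],
  [0.3,[0,0,-50],[0,0,0]],
  [0.3,[0,0,-75],[0,0,0]],
  [0.8,[0,0,-95],[0,0,0]],
  [1,[0,0,-95],[0,0,0]],
])

```text
time_s: 11.95
ee_pos: [438.9, -284.8, 209.1]
ee_rot: [179.8, -0.3, -7.2]
force: [0.4, 0.1, 0.3]
gripper_width: 50.6
```

```bash
python3 -c "
from h import *
f=grab('wrist','w11');f=grab('top','t11');crop(f,290,200,510,340,3.6,'t11c');s=env.state();print(s['force'],s['gripper_width'],s['ee_pos']);W=load('w11')
delta(bpt(88.5,-150,88,180),-1.5)"
```

```text
[ 0.06081772  0.59196849 -0.4662108 ] 42.56521011547242 [ 437.36008195 -283.7732291   205.81446972]
t 12.05 shift [ -72.  -108.    25.8] turn [-0.     0.    -0.099]
```

View pics/w11.png

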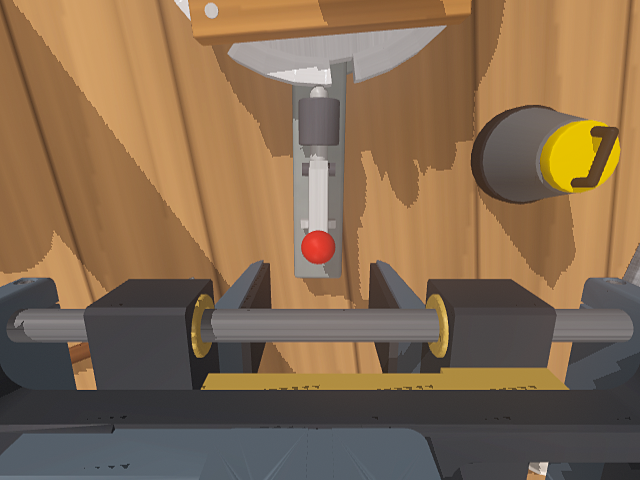

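View pics/t11c.png

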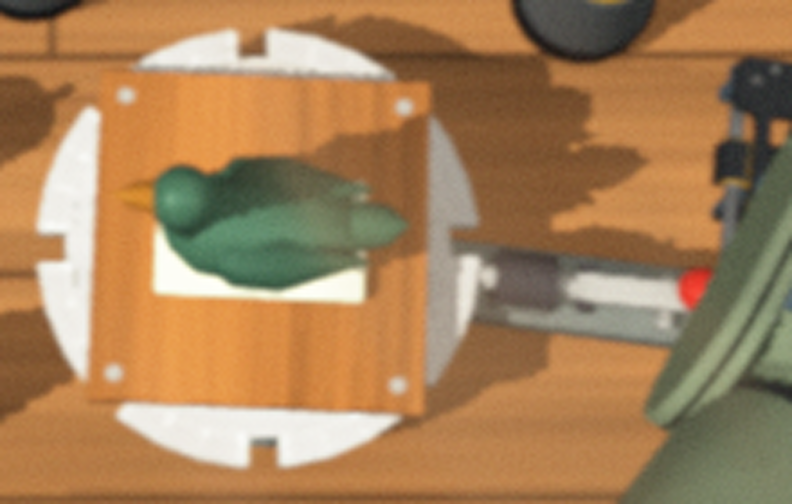

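The bolt nose sits on the rim at (318,92) with the wanted slot just right of it at (340,65). Turning clockwise brings the slot to the nose. I go back to the push contact.

>>> drive_tool([
  [1,[-18,-27,0],[0,0,-0.03]],
  [1,[-36,-54,0],[0,0,-0.06]],
  [1,[-54,-81,0],[0,0,-0.1]],
  [1,[-72,-104,10],[0,0,-0.1]],
  [1,[-72,-104,30],[0,0,-0.1]],
])

```text
time_s: 12.55
ee_pos: [376.9, -169.2, 175.3]
ee_rot: [-179.9, 0.1, -1.3]
force: [0.9, 0.4, -0.3]
gripper_width: 3.1
```

>>> drive_tool([
  [1,[0,0,25],[0,0,0]],
  [1,[0,0,50],[0,0,0]],
  [1,[0,0,75],[0,0,0]],
  [1,[0,0,95],[0,0,0]],
  [1,[0,0,99],[0,0,0]],
])

```text
time_s: 13.05
ee_pos: [376.4, -170.5, 74.0]
ee_rot: [-179.8, 0.4, -1.4]
force: [0.3, -0.1, 0.0]
gripper_width: 0.3
```

```bash
python3 -c "
from h import *
f=grab('wrist','w12');s=env.state();print(s['force'],s['gripper_width'],s['ee_pos'],s['ee_rot'])
delta(bpt(88.2,-122,88,75),-1.8)"
```

```text
[0.02394935 0.66536955 0.19222128] 0.4817198015450465 [ 377.15728381 -170.84036744   74.73982819] [-179.86032262    0.31618172   -1.42926144]
t 13.1 shift [  1.6 -31.7  -0.2] turn [-0.002  0.006  0.006]
```

View pics/w12.png

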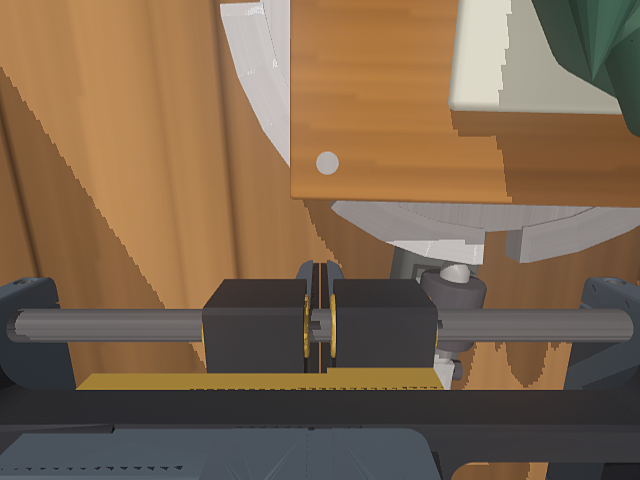

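>>> drive_tool([
  [1,[1,-8,0],[0,0,0.01]],
  [1,[1,-16,0],[0,0,0.015]],
  [1,[1,-22,0],[0,0,0.015]],
  [1,[1,-26,0],[0,0,0.015]],
  [1,[1,-28,0],[0,0,0.015]],
])

```text
time_s: 13.6
ee_pos: [381.1, -143.3, 77.4]
ee_rot: [180.0, -0.1, -2.2]
force: [-0.3, 0.7, 0.2]
gripper_width: 0.2
```

>>> drive_tool([
  [1,[-1,-1,0],[0,0,0.008]],
  [1,[-2,-2,0],[0,0,0.016]],
  [1,[-3,-3,0],[0,0,0.024]],
  [1,[-4,-4,0],[0,0,0.032]],
  [1,[-5,-5,0],[0,0,0.04]],
])

```text
time_s: 14.1
ee_pos: [376.4, -139.1, 77.0]
ee_rot: [179.9, -0.1, -4.6]
force: [1.0, -3.6, -1.5]
gripper_width: 0.5
```

```bash
python3 -c "
from h import *
f=grab('wrist','w13');s=env.state();print(s['force'],s['gripper_width'],s['ee_pos'],s['ee_rot'])"
```

```text
[ 1.13812048 -1.31876816 -1.5613151 ] 0.6196774586661536 [ 376.36467282 -139.16778613   77.02110615] [ 1.79925146e+02 -6.75217278e-02 -4.60709360e+00]
```

View pics/w13.png

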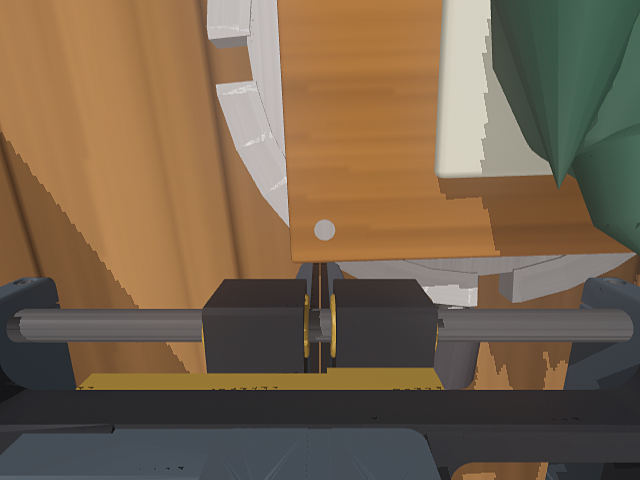

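>>> drive_tool([
  [1,[-1,-1,1],[0,0,0.003]],
  [1,[-2,-2,2],[0,0,0.008]],
  [1,[-3,-3,2],[0,0,0.014]],
  [1,[-4,-4,2],[0,0,0.02]],
  [1,[-5,-5,2],[0,0,0.025]],
])

```text
time_s: 14.65
ee_pos: [372.8, -135.7, 75.9]
ee_rot: [179.7, -0.2, -5.9]
force: [-0.9, -9.6, 4.7]
gripper_width: 0.8
```

>>> drive_tool([
  [1,[-1,-1,0],[0,0,0.008]],
  [1,[-2,-2,0],[0,0,0.016]],
  [1,[-3,-3,0],[0,0,0.024]],
  [1,[-4,-4,0],[0,0,0.032]],
  [1,[-5,-4,0],[0,0,0.04]],
])

```text
time_s: 15.15
ee_pos: [366.5, -129.3, 75.2]
ee_rot: [179.9, 0.0, -8.3]
force: [-0.6, -3.2, 1.1]
gripper_width: 0.5
```

```bash
python3 -c "
from h import *
f=grab('wrist','w14');s=env.state();print(s['force'],s['gripper_width'],s['ee_pos'],s['ee_rot'])"
```

```text
[-2.11785856 -3.14516399  2.36296322] 0.20626544175633407 [ 366.38643575 -129.06092704   75.08704885] [ 1.79961287e+02  3.31306663e-02 -8.33499923e+00]
```

View pics/w14.png

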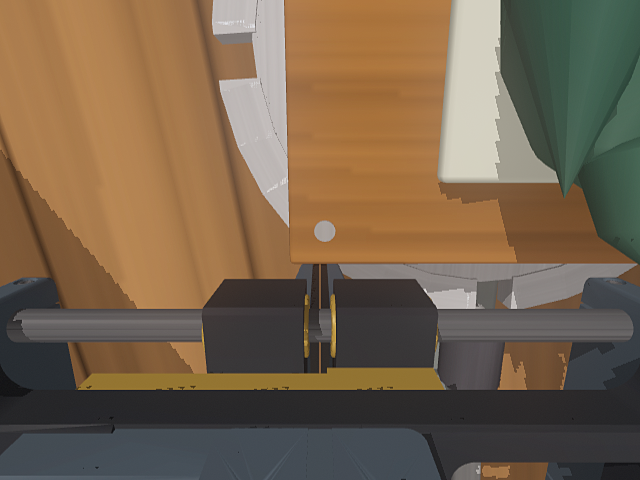

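Heading is about 82°, with the slot at (495,285) nearing the bolt line. Small steps now, watching force.

>>> drive_tool([
  [1,[-0.5,-0.5,0],[0,0,0.004]],
  [1,[-1,-1,0],[0,0,0.008]],
  [1,[-1.5,-1.5,0],[0,0,0.012]],
  [1,[-2,-2,0],[0,0,0.016]],
  [1,[-2.5,-2.5,0],[0,0,0.02]],
])

```text
time_s: 15.7
ee_pos: [365.3, -126.0, 75.0]
ee_rot: [180.0, -0.1, -9.5]
force: [0.1, -1.0, -1.6]
gripper_width: 0.6
```

```bash
python3 -c "
from h import *
f=grab('side','s15');crop(f,260,60,440,240,3,'s15c');s=env.state();print(s['force'],s['ee_pos'],s['ee_rot'])"
```

```text
[ 0.4543604  -1.25839541 -0.6655591 ] [ 365.12814521 -125.86237201   74.94732126] [ 1.79994689e+02 -3.89026808e-02 -9.47124621e+00]
```

View pics/s15c.png

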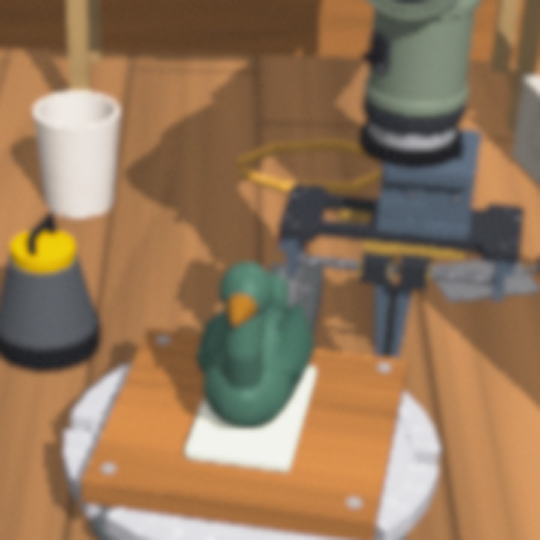

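>>> drive_tool([
  [1,[-0.5,-0.5,0],[0,0,0.004]],
  [1,[-1,-1,0],[0,0,0.008]],
  [1,[-1.5,-1.5,0],[0,0,0.012]],
  [1,[-2,-2,0],[0,0,0.016]],
  [1,[-2,-2,0],[0,0,0.016]],
])

```text
time_s: 16.25
ee_pos: [363.0, -123.5, 75.0]
ee_rot: [180.0, 0.0, -10.4]
force: [-0.0, -1.3, -0.8]
gripper_width: 0.6
```

```bash
python3 -c "
from h import *
f=grab('wrist','w16');f=grab('top','t16');crop(f,290,200,510,340,3.6,'t16c');s=env.state();print(s['force'],s['ee_pos'],s['ee_rot'])"
```

```text
[-0.64745529 -1.49798915  0.3720537 ] [ 363.00114846 -123.5507618    74.94545402] [-1.79997913e+02  1.77983312e-02 -1.03720645e+01]
```

View pics/w16.png

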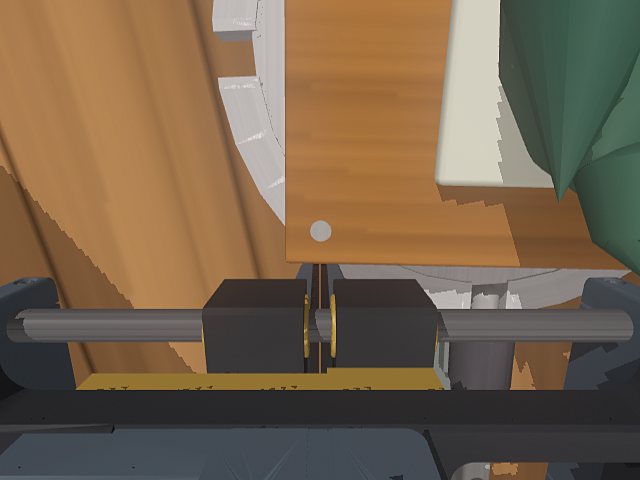

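View pics/t16c.png

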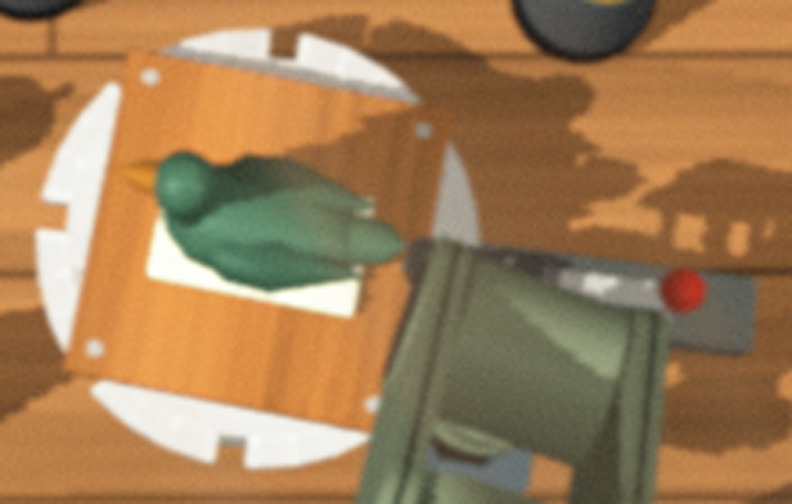

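The nose appears to be in the slot at (490,292). I check the knob's radius.

```bash
python3 -c "
from h import *
f=load('t16');h=cv2.cvtColor(f['image'],cv2.COLOR_RGB2HSV);m=cv2.inRange(h,(0,190,100),(5,255,255));m[:250]=0
M=cv2.moments(m,True);c=(M['m10']/M['m00'],M['m01']/M['m00']);print(c,M['m00'])
for z in (92,97,102):
  p=onz(f,c,z);print(z,p,np.linalg.norm(p[:2]-MID))
c=[(130,50),(450,118),(372,432),(66,370)]
P=np.array([onz(f,(290+a/3.6,200+b/3.6),83) for a,b in c]);d=P[3]-P[0];print(np.degrees(np.arctan2(*(P[0]-P[1])[1::-1])),np.degrees(np.arctan2(d[1],d[0]))-90)"
```

```text
(479.7808219178082, 280.06849315068496) 73.0
92 [ 438.61908541 -280.15099264   92.        ] 262.1956924703455
97 [ 437.95643279 -278.88635501   97.        ] 261.0247848047789
102 [ 437.29378018 -277.62171737  102.        ] 259.8564454625278
77.5011257818731 78.79621424088728
```

>>> drive_tool([
  [1,[-0.5,-0.5,0],[0,0,0.004]],
  [1,[-1,-1,0],[0,0,0.008]],
  [1,[-1,-1.5,0],[0,0,0.008]],
  [1,[-1,-2,0],[0,0,0.008]],
  [1,[-1,-2.5,0],[0,0,0.008]],
])

```text
time_s: 16.85
ee_pos: [362.4, -122.5, 75.0]
ee_rot: [179.8, -0.0, -10.7]
force: [-3.1, -10.7, 0.4]
gripper_width: 0.6
```

Knob radius is 262.2 mm at dropped height, which means the bolt is home. The board now stops dead: 11 N with about 1 mm of movement. Back off and verify.

>>> drive_tool([
  [1,[0,3,0],[0,0,0]],
  [1,[0,8,0],[0,0,0]],
  [1,[0,14,0],[0,0,0]],
  [1,[0,20,0],[0,0,0]],
  [1,[-3,25,0],[0,0,0]],
])

```text
time_s: 17.35
ee_pos: [355.2, -145.6, 75.0]
ee_rot: [-180.0, -0.0, -10.8]
force: [0.3, 0.5, 0.4]
gripper_width: 0.9
```

>>> drive_tool([
  [1,[0,0,-30],[0,0,0]],
  [1,[0,0,-60],[0,0,0]],
  [1,[-10,20,-90],[0,0,0]],
  [1,[-20,40,-120],[0,0,0]],
  [1,[-20,60,-130],[0,0,0]],
])

```text
time_s: 17.85
ee_pos: [323.9, -201.2, 207.7]
ee_rot: [179.9, -0.3, -10.8]
force: [-0.1, -0.4, -0.0]
gripper_width: 0.1
```

>>> drive_tool([
  [1,[-25,30,0],[0,0,0]],
  [1,[-50,60,0],[0,0,0]],
  [1,[-75,90,0],[0,0,0]],
  [1,[-100,120,0],[0,0,0]],
  [1,[-100,130,0],[0,0,0]],
])

```text
time_s: 18.35
ee_pos: [198.4, -310.2, 204.9]
ee_rot: [180.0, 0.1, -11.1]
force: [-0.2, -0.2, -0.6]
gripper_width: 0.2
```

Run:
```python
from h import *
T=grab('top','t17');crop(T,290,200,510,340,3.6,'t17c')
S=grab('side','s17');crop(S,240,90,440,270,3,'s17c')
k=[]
for f,lo in((T,250),(S,0)):
    h=cv2.cvtColor(f['image'],cv2.COLOR_RGB2HSV);m=cv2.inRange(h,(0,190,100),(5,255,255));m[:lo]=0
    n,l,st,c=cv2.connectedComponentsWithStats(m)
    for i in range(1,n):
        if st[i,4]>15: print(st[i],c[i].round(1),onz(f,c[i],92).round(1),np.linalg.norm(onz(f,c[i],92)[:2]-MID).round(1))
    m=cv2.inRange(h,(22,200,120),(30,255,255));n,l,st,c=cv2.connectedComponentsWithStats(m)
    print([c[i].round(1).tolist() for i in range(1,n) if st[i,4]>60])
print(env.state()['ee_pos'],env.state()['time_s'])
```

```text
[474 275  11  11  91] [479.1 279.9] [ 439.  -278.7   92. ] 260.7
[[296.8, 176.4], [190.4, 183.1], [458.1, 188.4], [237.4, 234.7], [243.4, 245.0], [170.6, 283.2], [243.9, 305.4], [253.8, 313.9]]
[131 132  60  29 606] [162.9 152.5] [ 920.9 -184.4   92. ] 478.7
[353 134  10   9  67] [357.5 138.3] [ 437.9 -282.5   92. ] 264.7
[[274.2, 143.2], [241.0, 233.4], [396.4, 274.3], [313.0, 277.2], [230.1, 325.8], [369.2, 346.5]]
[ 200.97043135 -310.04507501  204.93245118] 18.45
```

View pics/t17c.png

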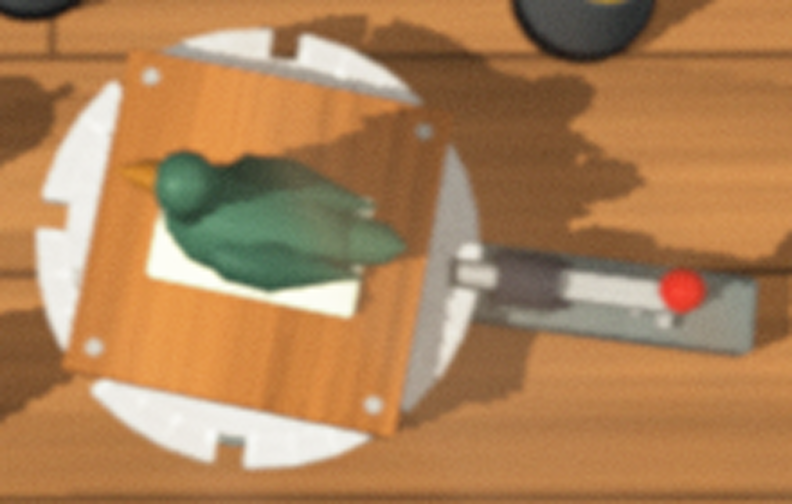

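View pics/s17c.png

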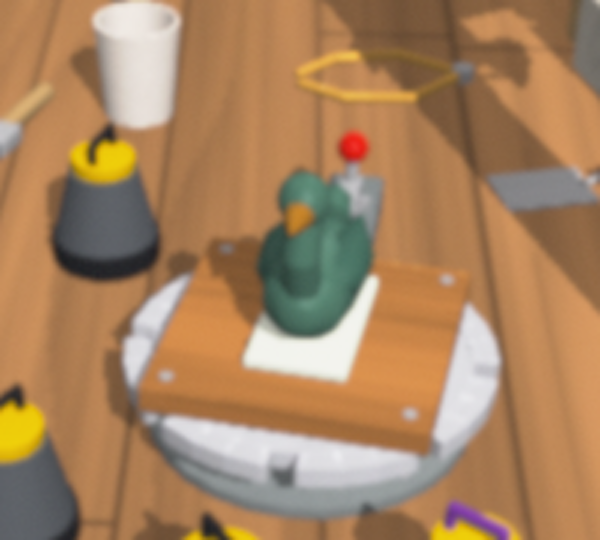

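```bash
python3 -c "
from h import *
T=load('t17');S=load('s17');k,e=tri(T,(479.1,279.9),S,(357.5,138.3));print(k,e,np.linalg.norm(k[:2]-MID))
c=[(130,50),(450,118),(393,437),(66,370)]
P=np.array([onz(T,(290+a/3.6,200+b/3.6),83) for a,b in c]);a=lambda v:np.degrees(np.arctan2(v[1],v[0]))
print(a(P[0]-P[1]),a(P[3]-P[2]),a(P[3]-P[0])-90,a(P[2]-P[1])-90)"
```

```text
[ 438.35147018 -277.95867457   94.55718377] 0.6187369845668378 260.05438547257376
77.5011257818731 78.31541715637734 78.79621424088728 78.35487260784703
```

The knob has moved 26 mm in from the start (286 to 260 mm), at the same measured height as when dropped. So the bolt is home and the handle is down. Heading is about 78° against the lantern's 78°, and the lanterns have not moved.

```bash
python3 -c "
from h import *
print(env.job_done(),env.state()['time_s'])"
```

```text
the job is handed in; nothing more can be done
the job is handed in; nothing more can be done
```

The goose now looks at the lit lantern, and the turntable is locked in that slot. The job was handed in at about 18.5 s of the 72 s. I saw no contact with the goose in any picture.

- **What I did:** I turned the board about 78° clockwise by pushing the side face behind the goose's tail. I then lifted the red knob over its catch and let the bolt onto the rim. Small pushes followed until the bolt popped in and the board stopped dead at about 11 N.
- **Heading:** the goose points at about 78°, and the lit lantern's measured bearing is 78.0°.
- **Bolt:** the knob moved in from 286 to 260 mm from the axis, which is the full 26 mm of travel.
- **Handle:** the knob measures 94.6 mm high, against 94.2 mm by the same method when it was dropped at the start. Both read about 2 mm above the stated 92 mm, which is the camera calibration error.
- **Lanterns:** their caps are at the same pixels as at the start, to within about 0.3 px.

No final check failed. Before that, lifting the knob drew the bolt out further at first, because the handle's lift arc pulls it. I noticed this and followed the knob in until the nose met the rim.

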